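Seat a specimen carrier in the sloping stage's corner and switch its magnet on

ROBOT

A 6-joint arm with a two-finger parallel gripper is mounted at the origin on the work surface. World frame = base frame: x ahead of the robot, y to its left, z up, the work surface at z = 0. Lengths are in mm, angles in degrees, forces in N, time in s.
With the tool pointing down it reaches from about 325 to 900 mm from the base axis. Payload 3.5 kg.
Tool frame: the origin (TCP) lies between the finger pads; the fingertips stand 17 mm ahead of it and the grasp point (between the pads) lies 2 mm behind it; z points along the fingers, y is the line along which they close (so a half turn about z gives the same grasp; the last joint's range is limited). The gripper opens to 85 mm and grips with 20 to 120 N. Pads are 22 mm wide; open, the fingers measure 114 mm over their backs; the gripper's body (76 mm by 85 mm) begins 54 mm behind the grasp point. The pads swing forward as they close: fully open they stand 13 mm farther back than shut.
Start: joints at [69.706, 15.837, -1.513, 72.651, 0, 84.076], TCP at [155.118, 605.442, 248.313] pointing down, gripper open.
Joint ranges: [-178.77, 178.77], [-48.84, 107.48], [-61.69, 71.31], [-111.58, 123.2], [-90, 87.43], [-180, 180]. Speed limits (degrees/s): [147.25, 147.25, 180, 180, 180, 180].

INTERFACE

Orientations are given as [roll, pitch, yaw] about the fixed x, y, z axes, in that order (R = Rz(yaw) Ry(pitch) Rx(roll)).
In Python, from cell import arm gives the robot as it stands. The module is installed in compiled form; this text tells all that it offers.
- The arm moves only by the shell command python3 -m handwheel 'ROWS' [OPENING] [FORCE]. ROWS is JSON, a list of rows, each a list of 2 entries, a list of its own where there are three numbers: the shift along the tool's x, y, z scaled (see below), then the turn about the tool's z scaled (see below). A call has 1 to 10 rows; each row is the pose to reach, as a shift and turn from the pose commanded when the call began, along the tool's axes at that moment; what a row does not reach only later rows make up. The controller multiplies each number of a shift by 0.8 m and each number of a turn by 45 degrees. A row lasts 1/10 s, in which the tool goes at most 50 mm and 8.59 degrees, less where a joint would pass 70% of its speed; a pose out of reach is approached as far as the arm can. A call with a number of a shift or a turn outside -1 to 1 is refused whole. A call with a gripper value outside its range is refused whole. OPENING is the closure, from 0 (fully open) to 1 (shut), set as the call begins (- or left out, the last holds). The fingers move at their own pace and stop on an object; FORCE is the grip in N (left out, the last holds). Time passes only in rows, so rows that repeat a pose let the fingers close. It gives the time, the measured TCP pose, the force, the opening and the grip force at its end, in the units of the state.
- arm.read_state(): the state, without advancing time (a new reading comes with each control period).
- arm.snapshot(name): name is "scene" or "top" or "wrist"; returns a dict with "color" (384x512x3 uint8, red, green, blue), "range_z" (384x512 float32, mm along the optical axis (not along the pixel's ray), 0 where there is no reading), "fx", "fy", "cx", "cy" (pixels), "k1" (the pictures are not rectified: a ray, as slopes to the right and down, at radius r is drawn at 1 + k1 r^2 times it, then the intrinsics apply), "camera_from_world" (4x4, takes a point from world to camera coordinates). Camera axes: x right, y down, z forward; pixel columns grow to the right and rows downward; lengths in mm; the calibration is good to about 2 mm. A picture is of the moment at which its call begins.
- arm.sign_off(): hands the job in; it is judged then, once.
The state is a dict: "time": time; "joints": joint angles; "dq": joint speeds; "joint_efforts": joint torques, N m; "ee_pos": TCP position; "orientation": TCP orientation; "wrist_force": force on the tool from outside, world axes, zero at the start; "ft_torque": the same for the moment, N m; "finger_gap": finger opening in mm; "grip_force": force on a finger pad.
Only numpy, scipy, OpenCV 4.12 (cv2) and the standard library are available. Lean on these libraries where they do the work, as an engineer would, in place of code of your own. Each camera call takes 0.05 s, during which the arm holds its last target. There are 200 camera calls.

TASK

Without lifting it, slide the steel specimen carrier off the level landing onto the sloping bed and bring it fully home in the corner at the bottom: long side flush against the long fence, short side flush against the short fence, lying flat on the bed. Only then turn the magnet knob clockwise until it clicks past its detent and stays there; leave the carrier and knob released, and do not disturb the bottle, beaker and jar.

Things in the scene. Friction and masses are not known exactly. Their poses are not given: they have to be found in the camera images.
- stage: Fixed specimen stage, grey with dark anodised top. Origin on the bench below it; its x axis is level, pointing downhill, y sideways, z up. A level landing, top at z = 95 mm, covers x = -160 to -40 mm, y = +-75 mm. At its edge (the brink, x = -40 mm) the sloping bed begins. A grey console (x = -100 to 0, y = 76 to 176 mm, top at z = 85 mm) carries the magnet knob.
- slope: The dark grey anodised bed that descends from the brink at 27 degrees, 175 mm long, 150 mm wide. Origin: middle of the brink, on the surface; x straight down the slope, y sideways, z its normal. Smooth (friction 0.29 to 0.47, varies): the carrier slides down by itself once its middle is about 10 mm past the brink, but may stop short of the corner, along a fence or turned, and then needs a push.
- bed: The bed's locating corner. Origin: the inner corner of the two fences, on the surface, 155 mm down from the brink. z is the bed's normal; x runs up along the long fence (inner face y = 0, reaching x = 95 mm), y up along the short fence (inner face x = 0, to y = 67 mm); x = y is straight uphill. Fences: steel, 9 mm high, 12 mm thick. Carrier fully home: its origin at x = 40, y = 28, z = 0 mm, its x parallel to this x.
- carrier: Loose steel plate 80 mm (its x) by 56 mm (its y) by 12 mm, about 0.4 kg, with a flush copper-coloured round specimen in its top. Origin: centre of its underside; z up out of its top. Starts flat on the landing with one corner pointing downhill, long axis roughly (within about 20 degrees) turned as the long fence is.
- magnet_knob_grip (a point): Centre of the magnet knob's bar grip, on its upright axis, 16 mm below the bar's top (which is 129 mm above the bench). The black bar is 42 mm long (this point's x), 14 mm thick (this point's y) and 32 mm tall, on a round disc 22 mm in radius; the axes turn with the knob.
- magnet_knob (a joint): Turn of the magnet knob in rad: 0 off, growing clockwise seen from above, stop at 1.55. A sprung detent with rest places at 0 and about 1.45 (on): it resists with up to about 0.2 N m before the crest half way (0.73), then snaps on by itself; let go before the crest it springs back.
- reagent_bottle: Bystander: amber bottle with blue cap, 60 mm wide, 120 mm tall; origin at the centre of its underside.
- beaker: Bystander: glass beaker, 68 mm wide, 85 mm tall; origin at the centre of its underside.
- powder_jar: Bystander: white jar, 56 mm wide, 60 mm tall; origin at the centre of its underside.
There are look-alikes about, which are no part of the job. There is more than one size of the carrier; the one meant has the size given above.

How it is judged (in metres and radians):
On the way, in this order (a step that is already met when the one before it is completed fails the run):
1. the carrier is fully home in the corner while the knob is still off (x of carrier in the frame of bed between 0.037 and 0.0425 m and y of carrier in the frame of bed between 0.025 and 0.0305 m and z of carrier in the frame of bed between -0.002 and 0.002 m and angle between the x axis of carrier and the x axis of bed, either way round below 0.045 rad and angle between the z axis of carrier and the z axis of bed, either way round below 0.045 rad and value of joint magnet_knob below 0.3 rad), for 0.2 s.
2. the magnet knob has clicked over to on (value of joint magnet_knob above 1.3 rad), for 0.2 s.
At the end, for the whole second after the job is handed in: The carrier rests flat on the bed in the corner, its origin within 3 mm (2.5 mm away from the fences) of the home place along both fences, 2 mm in height, long axis within 2.5 degrees of the long fence, flat within 2.5 degrees; the knob stays beyond 1.3 rad; both released and at rest (x of carrier in the frame of bed between 0.037 and 0.0425 m and y of carrier in the frame of bed between 0.025 and 0.0305 m and z of carrier in the frame of bed between -0.002 and 0.002 m and angle between the x axis of carrier and the x axis of bed, either way round below 0.045 rad and angle between the z axis of carrier and the z axis of bed, either way round below 0.045 rad and value of joint magnet_knob above 1.3 rad and linear speed of carrier below 0.01 m/s and velocity of joint magnet_knob below 0.05 rad/s and contact force between the fingers and carrier below 0.05 N); the robot touches nothing.
It fails at once if the carrier is lifted more than 30 mm above the landing (height (world z) of carrier above 0.125 m).
It fails at once if a bystander is moved by more than 30 mm (distance of any of reagent_bottle, beaker, powder_jar from where it was at the start of the episode above 0.03 m).
It also fails if it takes over 64 s, if anything falls off the work surface, if the arm or the gripper's body presses on something with over 40 N, if the wrist force passes 120 N, or if a joint passes its speed limit or range.

## Working session

There is one attempt and no reset: what is moved stays moved. The work goes in short steps, Python scripts to look and compute and a shell command to move; the robot and the scene stay as the last step left them, time stands still between calls to the robot, and variables do not carry over. Pictures are saved under pics/ and viewed, at most 10 in all, crops included, and the job is handed in when it is done.

```bash
mkdir -p pics; cat > h.py <<'E'
import numpy as np, cv2
from cell import arm
from scipy.spatial.transform import Rotation as R
def snap(n):
    s=arm.snapshot(n); np.save('last_%s.npy'%n,s,allow_pickle=True); return s
def load(n): return np.load('last_%s.npy'%n,allow_pickle=True).item()
def ray(s,u,v):
    K=np.array([[s['fx'],0,s['cx']],[0,s['fy'],s['cy']],[0,0,1.]])
    p=cv2.undistortPoints(np.array([[[u,v]]],float),K,np.array([s['k1'],0,0,0.]))[0,0]
    return np.array([p[0],p[1],1.])
def w(s,u,v,z=None):
    """world point from depth, or from intersect with world height z"""
    r=ray(s,u,v); C=np.linalg.inv(s['camera_from_world'])
    o=C[:3,3]; d=C[:3,:3]@r
    t=s['range_z'][int(round(v)),int(round(u))] if z is None else (z-o[2])/d[2]
    return o+t*d
def px(s,P):
    c=s['camera_from_world']; q=c[:3,:3]@np.array(P)+c[:3,3]; x,y=q[:2]/q[2]; k=1+s['k1']*(x*x+y*y)
    return np.array([s['fx']*x*k+s['cx'],s['fy']*y*k+s['cy']])
def save(s,name,crop=None,f=1.5):
    im=s['color'][:,:,::-1]
    if crop: a,b,c,d=crop; im=im[b:d,a:c]
    cv2.imwrite('pics/'+name,cv2.resize(im,None,fx=f,fy=f,interpolation=cv2.INTER_CUBIC))
E
python3 - <<'E'
from h import *
for n in('scene','top'):
    s=snap(n); save(s,n+'0.png')
print(arm.read_state())
E
```

```text
{'time': 0.1, 'joints': array([ 6.97041657e+01,  1.58750111e+01, -1.59025443e+00,  7.26507127e+01,
        1.17178346e-03,  8.40737913e+01]), 'dq': array([ 0.09088114, -0.03132033,  0.29114853,  0.02113243, -0.05228414,
        0.03651758]), 'joint_efforts': array([-5.59829004e-04, -4.46710467e+01,  2.96128160e+01,  8.46920419e-03,
       -1.35441951e-04,  2.46599370e-06]), 'ee_pos': array([154.89876267, 604.80550384, 247.25722506]), 'orientation': array([-1.79884763e+02, -1.31399764e-02,  1.65630360e+02]), 'wrist_force': array([-0.62600116, -0.47945459,  0.77415036]), 'ft_torque': array([0.00358983, 0.00809899, 0.01850519]), 'grip_force': 0.0, 'finger_gap': 85.29690767869815}
```

View pics/top0.png

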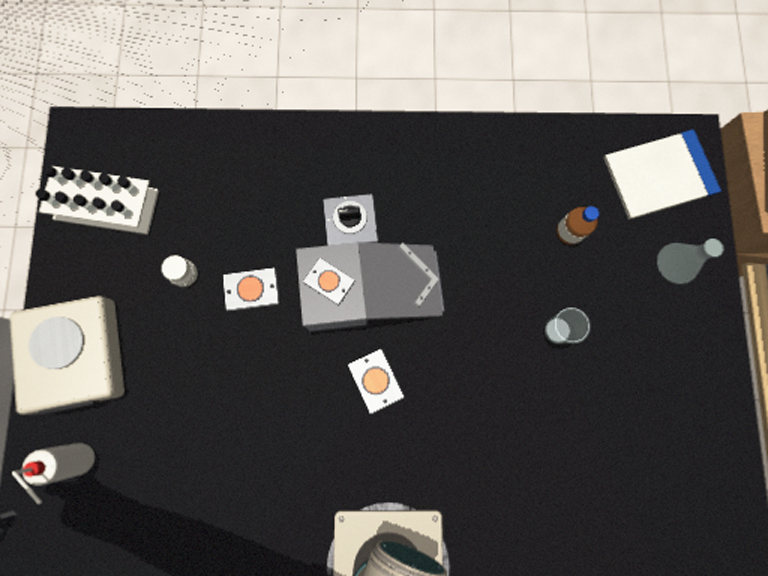

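View pics/scene0.png

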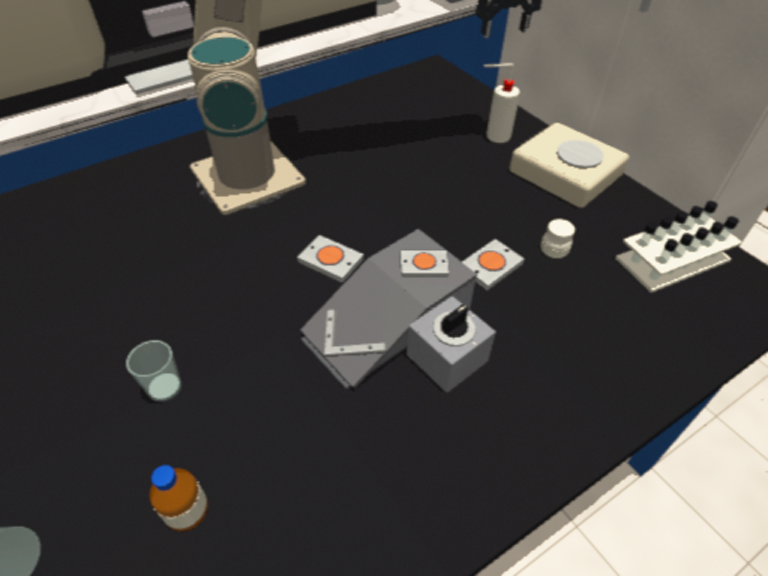

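The top view shows three plates: one on the landing (329,281), one on the bench to its left (250,288) and one on the bench below it (376,380). The one on the landing fits the "starts on landing" description. The fence V has its apex at about (437,278) and the knob is at (350,215). I'll enlarge the stage to confirm and read off points.

```bash
python3 - <<'E'
from h import *
s=load('top'); save(s,'top_crop.png',(190,120,305,225),6.9)
print(s['fx'],s['camera_from_world'].round(3))
E
```

```text
349.72134062385487 [[ 2.00000e-03 -1.00000e+00  1.90000e-02  3.01400e+00]
 [-9.82000e-01 -6.00000e-03 -1.87000e-01  5.17647e+02]
 [ 1.87000e-01 -1.80000e-02 -9.82000e-01  9.98792e+02]
 [ 0.00000e+00  0.00000e+00  0.00000e+00  1.00000e+00]]
```

View pics/top_crop.png

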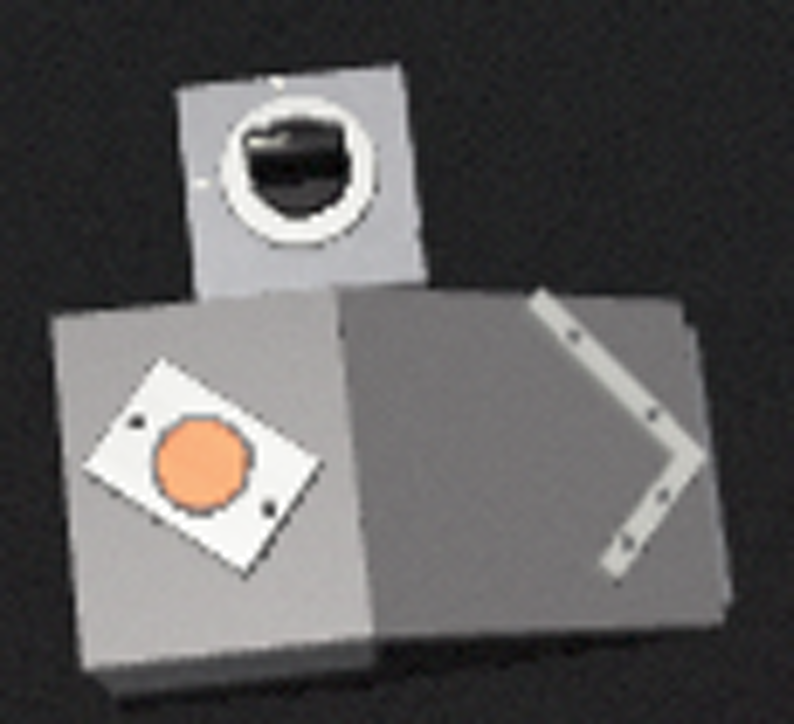

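```bash
cat > m.py <<'E'
from h import *
s=load('top')
def c(x,y,z): return w(s,190+(x+.5)/6.9-.5,120+(y+.5)/6.9-.5,z)[:2]
L=np.array([c(*p,95) for p in[(52,320),(337,290),(375,640),(85,665)]])
M=np.array([[-160,75],[-40,75],[-40,-75],[-160,-75.]])  # stage y: console side +
Co=np.array([c(*p,85) for p in[(178,90),(402,65)]]); MC=np.array([[-100,176],[0,176.]])
A=np.vstack([L,Co]);B=np.vstack([M,MC])
# rigid fit
a=A-A.mean(0);b=B-B.mean(0); th=np.angle(np.sum((a[:,0]+1j*a[:,1])*(b[:,0]-1j*b[:,1])))
r=np.array([[np.cos(th),-np.sin(th)],[np.sin(th),np.cos(th)]]); t=A.mean(0)-r@B.mean(0)
print('stage yaw',np.degrees(th),'org',t,'res',(A-(B@r.T+t)).round(1).tolist())
K=np.array([c(*p,107) for p in[(162,360),(322,462),(246,576),(83,467)]])
print('carrier',K.mean(0),[np.linalg.norm(K[i]-K[(i+1)%4]).round(1) for i in range(4)])
d=(K[1]-K[0]+K[2]-K[3]);print('carrier long yaw',np.degrees(np.arctan2(d[1],d[0])),'in stage',r.T@(K.mean(0)-t))
k=c(299,170,90);print('knob',k,r.T@(k-t))
print('specimen', c(202,465,107))
# other plates on bench
def full(x,y,z): return w(s,x/1.5,y/1.5,z)[:2]
for q in [[(223,275),(276,268),(279,303),(227,310)],[(348,363),(382,349),(403,398),(371,413)]]:
    P=np.array([full(*p,12) for p in q]);print([np.linalg.norm(P[i]-P[(i+1)%4]).round(1) for i in range(4)])
# bed frame
n=27*np.pi/180
T=np.array([[r[0,0],r[0,1],0],[r[1,0],r[1,1],0],[0,0,1]])
Sl=T@R.from_euler('y',27,degrees=True).as_matrix()
o=np.array([*t,0])+T@np.array([-40,0,95]); oc=o+Sl@[155,0,0]
ax=[(-1,1,0),(-1,-1,0)]
print('corner',oc)
for a in ax:
    v=Sl@np.array(a)/2**.5; print('bed dir',v, px(s,oc+95*v), 'yaw',np.degrees(np.arctan2(v[1],v[0])))
print(px(s,oc),[(190+(x)/6.9,120+y/6.9) for x,y in[(530,300),(668,455),(598,565)]])
for nme,p in [('bottle',(575,235)),('beaker',(560,330)),('jar',(185,275))]: print(nme,full(*p,0))
print('arrow ticks',c(277,85,85),c(203,183,85))
E
python3 m.py
```

```text
stage yaw -83.31894853530392 org [542.88441544  13.54172453] res [[-0.3, 0.3], [-0.2, 0.0], [-0.3, 0.0], [2.7, -0.7], [-1.3, -1.1], [-0.6, 1.4]]
carrier [533.57537715 115.55370605] [np.float64(79.3), np.float64(56.5), np.float64(81.3), np.float64(55.2)]
carrier long yaw -123.14356789628367 in stage [-102.4022712     2.62248372]
knob [667.1733143   79.14611187] [-50.69882649 131.07743897]
specimen [533.91181263 116.03436236]
[np.float64(109.7), np.float64(74.4), np.float64(106.3), np.float64(74.3)]
[np.float64(74.1), np.float64(106.2), np.float64(70.0), np.float64(109.0)]
corner [554.29829198 -83.89806644  24.63147254]
bed dir [0.62900504 0.7080247  0.32101976] [264.85811554 165.06360434] yaw 48.38229789729208
bed dir [-0.77560486  0.54349188  0.32101976] [270.20525921 208.63399582] yaw 144.9798050321001
[286.27129082 186.63776441] [(266.81159420289856, 163.47826086956522), (286.81159420289856, 185.94202898550725), (276.66666666666663, 201.8840579710145)]
bottle [ 660.80839818 -401.53266621]
beaker [ 455.0861049  -356.78686197]
jar [566.95725615 425.15061044]
arrow ticks [707.41674103  89.54007118] [662.6927949  120.52718558]
```

The landing plate measures about 80 x 56 mm and the two on the bench about 108 x 73, so the landing plate is the carrier meant. I'll push it with the half-open fingers straddling its uphill corner.

```bash
cat > g.py <<'E'
from h import *
th=np.radians(-83.3); t=np.array([542.9,13.5])
r=np.array([[np.cos(th),-np.sin(th)],[np.sin(th),np.cos(th)]])
def st(x,y): return r@np.array([x,y])+t       # stage->world
T=np.eye(3);T[:2,:2]=r; Sl=T@R.from_euler('y',27,degrees=True).as_matrix()
bc=np.array([*t,0])+T@np.array([-40,0,95])+Sl@[155,0,0]
B=Sl@np.array([[-1,-1,0],[1,-1,0],[0,0,2**.5]]).T/2**.5
def bd(x,y,z=0): return bc+B@np.array([x,y,z])  # bed->world
def units(P,p,yaw,Y):
    """p,yaw = now ; P,Y = wanted -> shift units, turn units"""
    M=R.from_euler('xyz',[180,0,yaw],degrees=True).as_matrix()
    d=M.T@(np.array(P)-np.array(p)); a=-((Y-yaw+180)%360-180)
    return (d/800).round(4).tolist(), round(a/45,4)
E
sed -i 's/\[\[-1,-1,0\],\[1,-1,0\]/[[-1,1,0],[-1,-1,0]/; s#/2\*\*.5$#/2**.5#' g.py
python3 - <<'E'
from g import *
print(B.round(3), np.linalg.det(B), bc)
p=[155.1,605.4,248.3];P=[*st(-157,2.6),170];print(P,units(P,p,165.63,96.7))
E
```

```text
[[ 0.629 -0.776  0.053]
 [ 0.708  0.543 -0.451]
 [ 0.321  0.321  0.891]] 0.9999999999999996 [554.34610065 -83.93601092  24.63147254]
[np.float64(527.1649379642047), np.float64(169.73113589400057), 170] ([-0.5857, -0.4121, 0.0979], 1.5318)
```

```bash
python3 -m handwheel '[[[-0.586,-0.412,0],1],[[-0.586,-0.412,0],1],[[-0.586,-0.412,0],1],[[-0.586,-0.412,0],1],[[-0.586,-0.412,0],1],[[-0.586,-0.412,0],1],[[-0.586,-0.412,0],1],[[-0.586,-0.412,0],1],[[-0.586,-0.412,0],1],[[-0.586,-0.412,0],1]]' 0.5
python3 -m handwheel '[[[0,0,0.05],0.53],[[0,0,0.05],0.53],[[0,0,0.05],0.53],[[0,0,0.05],0.53],[[0,0,0.05],0.53],[[0,0,0.05],0.53]]'
python3 - <<'E'
from g import *
s=arm.read_state();print(s['ee_pos'],s['orientation'],s['finger_gap'],s['joints'])
E
```

```text
time: 1.1
ee_pos: [480.7, 223.5, 248.0]
orientation: [-180.0, -0.0, 120.6]
wrist_force: [0.7, 1.0, 0.1]
finger_gap: 42.6
grip_force: 0.0
time: 1.7
ee_pos: [480.0, 225.5, 208.5]
orientation: [180.0, -0.0, 96.9]
wrist_force: [0.3, -0.4, 0.3]
finger_gap: 42.8
grip_force: 0.0
[479.994276   225.52985889 208.46859942] [ 1.79982137e+02 -3.57500476e-03  9.68938626e+01] 42.771072780774844 [ 1.81812839e+01  7.70484683e+00 -1.65377734e+01  6.57391630e+01
  9.60736811e-06  1.01287422e+02]
```

```bash
python3 - <<'E'
from g import *
p=[480,225.5,208.5]
print(units([*st(-165,2.6),112.5],p,96.8,96.7))
E
```

```text
([-0.0662, 0.0503, 0.12], 0.0022)
```

```bash
python3 -m handwheel '[[[-0.066,0.05,0],0],[[-0.066,0.05,0],0],[[-0.066,0.05,0.06],0],[[-0.066,0.05,0.12],0],[[-0.066,0.05,0.12],0],[[-0.066,0.05,0.12],0]]'
python3 - <<'E'
from h import *
for n in('wrist','scene'): save(snap(n),n+'1.png',f=1.0)
a=cv2.imread('pics/wrist1.png');b=cv2.imread('pics/scene1.png')[120:290,150:400]
b=cv2.resize(b,None,fx=1.55,fy=1.55);c=np.zeros((384,800,3),np.uint8);c[:,:410]=a[:,50:460];c[:264,412:800]=b[:264,:388];cv2.imwrite('pics/c1.png',c)
E
```

```text
time: 2.3
ee_pos: [525.8, 177.7, 112.1]
orientation: [-180.0, -0.0, 96.8]
wrist_force: [0.4, -0.1, -0.0]
finger_gap: 42.6
grip_force: 0.0
```

View pics/c1.png

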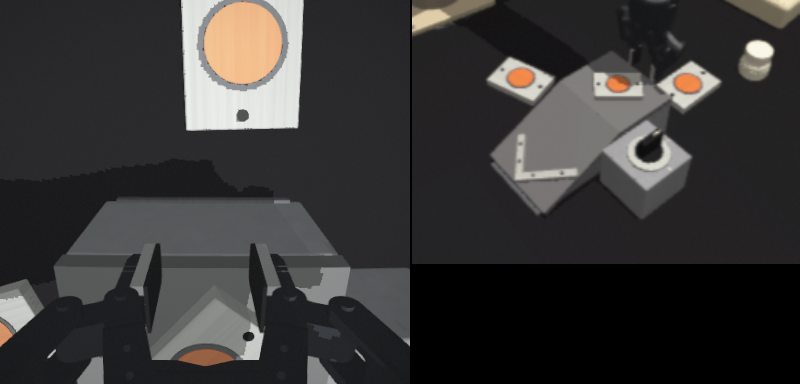

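The wrist view shows the carrier's uphill corner at (215,290), centred between the fingertips at (150,270) and (262,270). I'll push it downhill.

```bash
python3 -m handwheel '[[[-0.0125,0,0],0],[[-0.025,0,0],0],[[-0.0375,0,0],0],[[-0.05,0,0],0],[[-0.06,0,0],0],[[-0.07,0,0],0],[[-0.08,0,0],0],[[-0.09,0,0],0],[[-0.1,0,0],0],[[-0.1,0,0],0]]'
cat > car.py <<'E'
from g import *
import sys
def find(s,plane_pt,nrm,roi_c,rad=60):
    "orange specimen centre and white-plate outline, on given plane"
    C=np.linalg.inv(s['camera_from_world']);o=C[:3,3]
    def hit(u,v):
        d=C[:3,:3]@ray(s,u,v); return o+d*((plane_pt-o)@nrm)/(d@nrm)
    c=s['color'].astype(int);m=((c[:,:,0]-c[:,:,2]>60)&(c[:,:,0]>100)).astype(np.uint8)
    n,l,st_,ce=cv2.connectedComponentsWithStats(m)
    return [(st_[i,4],ce[i].round(1).tolist(),hit(*ce[i]).round(1)) for i in range(1,n) if st_[i,4]>20]
E
python3 - <<'E'
from car import *
s=snap('top')
for q in find(s,np.array([0,0,107.]),np.array([0,0,1.]),None): print(q, (r.T@(q[2][:2]-t)).round(1))
print(arm.read_state()['wrist_force'])
E
```

```text
time: 3.4
ee_pos: [535.4, 96.8, 112.2]
orientation: [-180.0, 0.1, 96.7]
wrist_force: [0.0, 0.2, 0.1]
finger_gap: 43.0
grip_force: 0.0
(np.int32(698), [504.1, 105.6], array([ 790. , -734.9,  107. ])) [772.1 158.1]
(np.int32(204), [386.3, 147.7], array([ 654.5, -369.8,  107. ])) [393.7  66.1]
(np.int32(375), [505.3, 222.3], array([ 437.1, -692.5,  107. ])) [ 688.8 -187.4]
(np.int32(56), [241.0, 187.7], array([532.2,  53.2, 107. ])) [-40.7  -6. ]
(np.int32(137), [164.3, 191.5], array([519.7, 269.1, 107. ])) [-256.6    6.8]
(np.int32(169), [251.2, 253.3], array([348.4,  23.3, 107. ])) [ -32.4 -192. ]
(np.int32(81), [20.5, 312.3], array([194.4, 626.7, 107. ])) [-649.7 -274.6]
[-0.16502853  0.10356726  0.77355887]
```

```bash
python3 -m handwheel '[[[-0.006,0,0],0],[[-0.012,0,0],0],[[-0.018,0,0],0],[[-0.024,0,0],0],[[-0.028,0,0],0],[[-0.028,0,0],0],[[-0.028,0,0],0]]'
python3 - <<'E'
from car import *
s=snap('top'); save(s,'top2.png',(190,120,305,225),5)
a=snap('scene'); save(a,'s2.png',(180,130,350,270),4)
a=cv2.imread('pics/top2.png');b=cv2.imread('pics/s2.png');b=cv2.resize(b,(400,330))
c=np.zeros((600,800,3),np.uint8);c[:330,:400]=b;a=cv2.resize(a,(400,365));c[:365,400:]=a;cv2.imwrite('pics/c2.png',c[:370])
E
```

```text
time: 4.15
ee_pos: [537.9, 75.6, 112.1]
orientation: [-180.0, 0.0, 96.8]
wrist_force: [-0.8, 0.3, 0.2]
finger_gap: 42.7
grip_force: 0.0
```

View pics/c2.png

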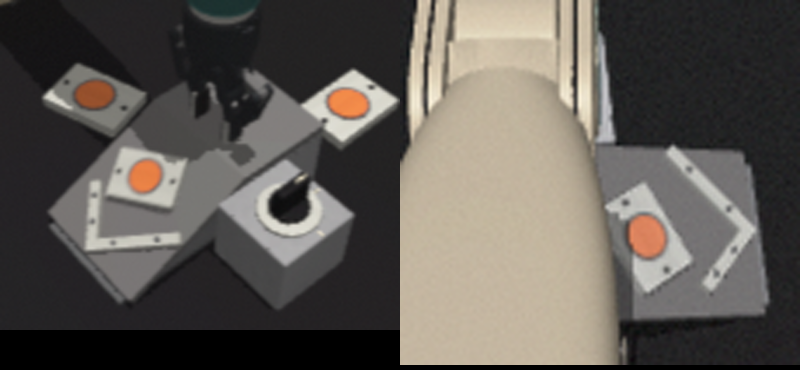

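The carrier is on the bed at scene crop (146,176), short of the corner and slightly turned. I'll raise the arm, pull it clear and measure.

```bash
python3 -m handwheel '[[[0.02,0,-0.05],0],[[0.06,0,-0.1],0],[[0.12,0,-0.1],0],[[0.18,0,-0.1],0],[[0.18,0,-0.1],0]]' 0
python3 - <<'E'
from car import *
s=snap('top'); save(s,'top3.png',(190,120,305,225),5.7)
for q in find(s,bd(0,0,12),B[:,2],None): print(q[:2], (B.T@(q[2]-bc)).round(1))
E
```

```text
time: 4.75
ee_pos: [520.5, 223.8, 193.0]
orientation: [179.9, -0.1, 97.2]
wrist_force: [0.8, -0.4, -0.2]
finger_gap: 85.1
grip_force: 0.0
(np.int32(699), [504.1, 105.6]) [ -696.1 -1312.1    12. ]
(np.int32(205), [386.4, 147.7]) [-224.8 -435.6   12. ]
(np.int32(372), [505.3, 222.0]) [-937.2 -701.1   12. ]
(np.int32(99), [268.6, 186.4]) [48.1 51.6 12. ]
(np.int32(212), [250.1, 253.5]) [-25.5 246.   12. ]
(np.int32(81), [20.5, 312.3]) [294.9 663.9  12. ]
```

View pics/top3.png

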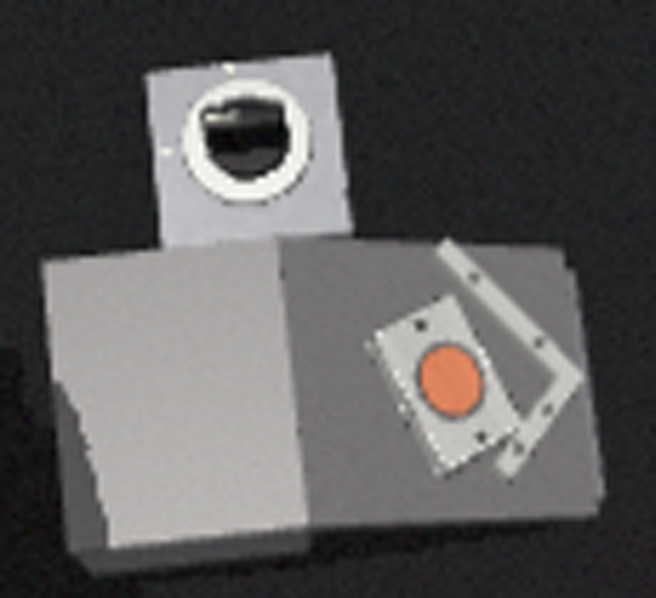

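```bash
cat >> car.py <<'E'
def onbed(s,pts,z=12):
    C=np.linalg.inv(s['camera_from_world']);o=C[:3,3];out=[]
    for u,v in pts:
        d=C[:3,:3]@ray(s,u,v); out.append(B.T@(o+d*((bd(0,0,z)-o)@B[:,2])/(d@B[:,2])-bc))
    return np.array(out)[:,:2]
def corners(s):
    "min-area rect of the white+orange plate on the bed (top face)"
    pass
E
python3 - <<'E'
from car import *
s=load('top')
q=lambda L:[(190+(x+.5)/5.7-.5,120+(y+.5)/5.7-.5) for x,y in L]
P=onbed(s,q([(453,295),(520,425),(440,473),(370,340)]));print(P.round(1),P.mean(0))
d=P[0]-P[1]+P[3]-P[2];print(np.degrees(np.arctan2(d[1],d[0])))
print(onbed(s,q([(438,252),(555,373),(498,466)]),9).round(1))
E
```

```text
[[75.4 13.1]
 [ 3.6 40.8]
 [23.  95.2]
 [94.9 68.1]] [49.2298854 54.2880449]
-20.859001223081346
[[95.5 -1.2]
 [ 4.   0.1]
 [-0.8 66.3]]
```

```bash
python3 - <<'E'
from g import *
def cloud(s,p,yaw):
    K=np.array([[s['fx'],0,s['cx']],[0,s['fy'],s['cy']],[0,0,1.]])
    v,u=np.mgrid[0:384,0:512]; q=cv2.undistortPoints(np.stack([u,v],-1).reshape(-1,1,2).astype(float),K,np.array([s['k1'],0,0,0.]))[:,0]
    z=s['range_z'].reshape(-1);P=np.c_[q*z[:,None],z]
    C=np.linalg.inv(s['camera_from_world']);W=P@C[:3,:3].T+C[:3,3]
    M=R.from_euler('xyz',[180,0,yaw],degrees=True).as_matrix()
    return ((W-p)@M)[z>0]
for s,p,yaw in[(load('wrist'),[525.8,177.7,112.1],96.8),(snap('wrist'),arm.read_state()['ee_pos'],arm.read_state()['orientation'][2])]:
    c=cloud(s,np.array(p),yaw); m=(abs(c[:,0])<20)&(abs(c[:,1])<60)&(c[:,2]>-20)&(c[:,2]<40)
    c=c[m]
    for zz in range(-20,24,4):
        k=c[(c[:,2]>=zz)&(c[:,2]<zz+4)]
        for sg in(1,-1):
            j=k[k[:,1]*sg>0]
            if len(j):print(zz,sg,len(j),'x',np.percentile(j[:,0],[2,98]).round(1),'y',np.percentile(j[:,1],[2,98]).round(1))
print(p,yaw)
E
```

```text
-20 1 215 x [-9.7 11.7] y [20. 27.]
-20 -1 204 x [-9.5 11.5] y [-29.  -22.3]
-16 1 251 x [-9.5 11.5] y [20.2 33.3]
-16 -1 255 x [-9.6 11.5] y [-35.6 -22.3]
-12 1 234 x [-8.7 11.5] y [20.1 33.4]
-12 -1 249 x [-8.7 11.6] y [-35.8 -22.3]
-8 1 243 x [-9.7 11.6] y [20.1 33.2]
-8 -1 231 x [-10.2  11.4] y [-35.9 -22.2]
-4 1 203 x [-9.1 11.6] y [20.1 33.5]
-4 -1 213 x [-8.9 11.6] y [-35.7 -22.3]
0 1 193 x [-9.2 11.5] y [20.1 33.6]
0 -1 205 x [-9.  11.6] y [-35.7 -22.2]
4 1 317 x [-19.8  11.5] y [ 0.9 33.2]
4 -1 184 x [-19.6  11.6] y [-35.1  -0.4]
8 1 233 x [-19.5  11.5] y [ 0.7 31.5]
8 -1 148 x [-19.5  11.7] y [-33.8  -0.1]
12 1 150 x [-19.9  11.1] y [ 0.5 25.3]
12 -1 78 x [-19.7  11.2] y [-28.1  -0.1]
16 1 1860 x [-19.4  -5.4] y [ 1.  59.3]
16 -1 1911 x [-19.6  -5.3] y [-59.2  -0.5]
20 1 329 x [-6.7 -5.1] y [ 1.3 59. ]
20 -1 341 x [-6.4 -5. ] y [-59.3  -0.9]
-20 1 368 x [-8.4 13.1] y [41.2 54.4]
-20 -1 345 x [-8.7 13. ] y [-57.1 -43.3]
-16 1 323 x [-8.2 13.4] y [41.2 55. ]
-16 -1 327 x [-8.6 13.2] y [-56.7 -43.4]
-12 1 298 x [-8.6 13.3] y [41.2 54.5]
-12 -1 299 x [-8.1 13.2] y [-57.1 -43.5]
-8 1 267 x [-8.  13.2] y [41.3 54.5]
-8 -1 283 x [-8.2 13.1] y [-57.  -43.4]
-4 1 225 x [-8.4 13.1] y [41.3 53. ]
-4 -1 225 x [-8.3 12.9] y [-55.2 -43.4]
0 1 137 x [-8.1 12.6] y [41.3 46.7]
0 -1 132 x [-8.5 12.5] y [-49.3 -43.3]
4 1 15 x [-4.1  7.2] y [41.5 42. ]
4 -1 20 x [-4.5  9.8] y [-44.3 -43.4]
[520.53078956 219.8868438  192.15717763] 96.93794488268233
```

```bash
cat >> g.py <<'E'
o_=np.array([*t,0])+T@np.array([-40,0,95])
def tcp(U,ys,lift=5,tip=4.5,half=42.5):
    "TCP so that the uphill open finger's inner pad tip stands at slope coords U (uphill from corner), ys (tool yaw -173.3)"
    Q=o_+Sl@np.array([155-U,ys,0]); Q[:2]+=r@np.array([half,0]); Q[2]+=lift+tip; return Q
E
python3 - <<'E'
from g import *
s=arm.read_state();p=s['ee_pos'];print(p,s['orientation'])
P=tcp(108,-39);P0=P.copy();P0[2]+=60
print(P,units(P0,p,s['orientation'][2],-173.3))
for U in(70,):print(units(tcp(U,-39),P,-173.3,-173.3))
E
```

```text
[520.53078956 219.8868438  192.15717763] [-1.79985471e+02  4.25986748e-02  9.69379449e+01]
[509.34387774 -35.1243972   83.16244651] ([-0.3147, -0.0524, 0.0612], np.float64(-1.9947))
([-0.0, -0.0423, 0.0216], -0.0)
```

```bash
python3 -m handwheel '[[[-0.315,-0.052,0],-1],[[-0.315,-0.052,0],-1],[[-0.315,-0.052,0],-1],[[-0.315,-0.052,0],-1],[[-0.315,-0.052,0],-1],[[-0.315,-0.052,0],-1],[[-0.315,-0.052,0],-1]]'
python3 -m handwheel '[[[0,0,0],-1],[[0,0,0],-1],[[0,0,0],-1],[[0,0,0],-1],[[0,0,0],-1],[[0,0,0],-1],[[0,0,0],-1]]'
python3 - <<'E'
from g import *
s=arm.read_state();p=s['ee_pos'];y=s['orientation'][2];print(p,y,s['joints'])
P=tcp(108,-39);print(P,units(P,p,y,-173.3))
E
```

```text
time: 5.55
ee_pos: [508.7, -40.8, 192.1]
orientation: [-179.9, 0.0, 141.4]
wrist_force: [-0.2, 0.9, 0.2]
finger_gap: 85.7
grip_force: 0.0
time: 6.25
ee_pos: [508.9, -36.4, 192.0]
orientation: [180.0, -0.1, -173.3]
wrist_force: [-0.2, 0.7, 0.7]
finger_gap: 85.4
grip_force: 0.0
[508.92748444 -36.38591472 191.97513988] -173.32026341758132 [-1.13500119e+01  6.44927361e+00 -2.00874176e+01  6.35152167e+01
 -3.42006928e-03 -1.80297413e+01]
[509.34387774 -35.1243972   83.16244651] ([-0.0007, 0.0015, 0.136], np.float64(-0.0005))
```

```bash
python3 -m handwheel '[[[0,0.002,0.06],0],[[0,0.002,0.11],0],[[0,0.002,0.128],0],[[0,0.002,0.136],0],[[0,0.002,0.136],0]]'
python3 -m handwheel '[[[0,-0.006,0.003],0],[[0,-0.012,0.006],0],[[0,-0.018,0.009],0],[[0,-0.024,0.012],0],[[0,-0.03,0.015],0],[[0,-0.036,0.018],0],[[0,-0.042,0.0215],0],[[0,-0.042,0.0215],0]]'
python3 - <<'E'
from car import *
s=snap('top'); save(s,'t4.png',(190,120,305,225),5.7)
for q in find(s,bd(0,0,12),B[:,2],None): print(q[:2], (B.T@(q[2]-bc)).round(1))
a=snap('scene');print('scene')
for q in find(a,bd(0,0,12),B[:,2],None): print(q[:2], (B.T@(q[2]-bc)).round(1))
E
```

```text
time: 6.75
ee_pos: [508.6, -34.7, 83.0]
orientation: [180.0, -0.1, -173.3]
wrist_force: [-0.4, 1.1, 0.6]
finger_gap: 85.5
grip_force: 0.0
time: 7.55
ee_pos: [513.0, -68.6, 65.8]
orientation: [-180.0, -0.0, -173.3]
wrist_force: [-0.5, 1.0, 1.0]
finger_gap: 85.2
grip_force: 0.0
(np.int32(698), [504.1, 105.5]) [ -695.8 -1312.4    12. ]
(np.int32(205), [386.4, 147.7]) [-224.8 -435.6   12. ]
(np.int32(374), [505.3, 222.2]) [-937.5 -700.3   12. ]
(np.int32(197), [166.4, 192.0]) [251.7 276.7  12. ]
(np.int32(81), [20.6, 312.3]) [294.8 663.7  12. ]
scene
(np.int32(48), [338.6, 56.3]) [322.1 467.2  12. ]
(np.int32(165), [327.6, 173.4]) [275.3 120.1  12. ]
(np.int32(151), [236.7, 212.8]) [43.6 41.9 12. ]
(np.int32(557), [116.5, 329.2]) [-268.6 -238.7   12.1]
```

```bash
python3 -m handwheel '[[[0,-0.006,0.003],0],[[0,-0.012,0.006],0],[[0,-0.016,0.008],0],[[0,-0.016,0.008],0]]'
python3 - <<'E'
from car import *
a=snap('scene');save(a,'s5.png',(190,160,300,265),5.7)
for q in find(a,bd(0,0,12),B[:,2],None)[1:3]: print(q[:2], (B.T@(q[2]-bc)).round(1))
E
```

```text
time: 8.05
ee_pos: [514.6, -81.2, 59.6]
orientation: [-180.0, -0.0, -173.3]
wrist_force: [-0.6, 0.5, -0.0]
finger_gap: 85.3
grip_force: 0.0
(np.int32(165), [327.6, 173.4]) [275.3 120.1  12. ]
(np.int32(151), [235.2, 215.8]) [40.1 34.2 12. ]
```

View pics/s5.png

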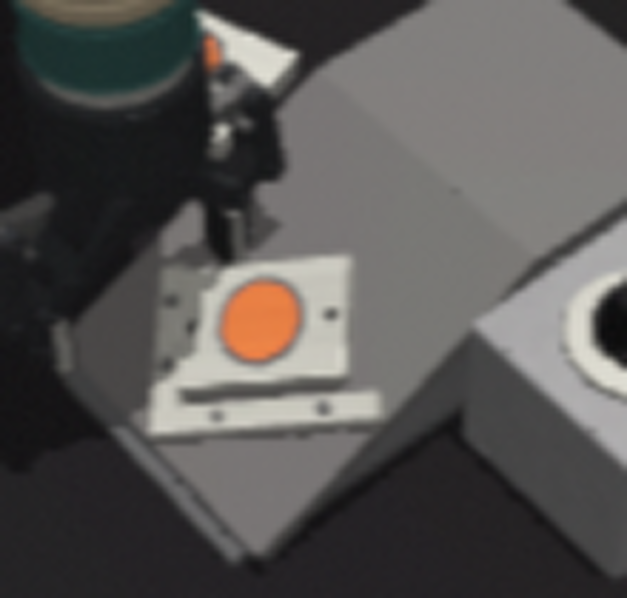

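The scene crop shows the carrier (260,320) nearly parallel to the long fence, with a small gap left. I'll push the rest of the way.

```bash
python3 -m handwheel '[[[0,-0.003,0.0015],0],[[0,-0.006,0.003],0],[[0,-0.009,0.0045],0],[[0,-0.01,0.005],0],[[0,-0.01,0.005],0]]'
python3 - <<'E'
from car import *
a=snap('scene')
for q in find(a,bd(0,0,12),B[:,2],None)[1:3]: print(q[:2], (B.T@(q[2]-bc)).round(1))
E
```

```text
time: 8.6
ee_pos: [515.6, -88.8, 55.8]
orientation: [-180.0, -0.0, -173.2]
wrist_force: [-0.1, 0.9, 0.9]
finger_gap: 85.2
grip_force: 0.3
(np.int32(48), [224.8, 169.0]) [  2.1 170.9  12. ]
(np.int32(165), [327.6, 173.4]) [275.3 120.1  12. ]
```

```bash
python3 -m handwheel '[[[0,-0.0015,0.0007],0],[[0,-0.003,0.0015],0],[[0,-0.003,0.0015],0]]'
python3 - <<'E'
from car import *
a=snap('scene')
for q in find(a,bd(0,0,12),B[:,2],None)[1:4]: print(q[:2], (B.T@(q[2]-bc)).round(1))
print(arm.read_state()['joint_efforts'].round(2))
E
```

```text
time: 8.95
ee_pos: [515.9, -90.9, 54.7]
orientation: [180.0, -0.0, -173.2]
wrist_force: [-0.6, 1.3, 0.2]
finger_gap: 85.6
grip_force: 0.7
(np.int32(57), [224.3, 168.8]) [  0.7 171.7  12. ]
(np.int32(165), [327.6, 173.4]) [275.3 120.1  12. ]
(np.int32(152), [235.1, 218.6]) [40.2 26.8 12. ]
[-6.900e-01 -3.794e+01  2.331e+01 -3.700e-01 -3.400e-01  3.000e-02]
```

```bash
python3 -m handwheel '[[[0,-0.0015,0.0007],0],[[0,-0.003,0.0015],0],[[0,-0.003,0.0015],0]]'
python3 - <<'E'
from car import *
a=snap('scene');save(a,'s6.png',(190,160,300,265),5.7)
for q in find(a,bd(0,0,12),B[:,2],None)[3:4]: print(q[:2], (B.T@(q[2]-bc)).round(1))
E
```

```text
time: 9.3
ee_pos: [515.4, -92.1, 53.4]
orientation: [179.8, -0.1, -173.2]
wrist_force: [-1.5, 4.8, 5.1]
finger_gap: 85.6
grip_force: 3.2
(np.int32(152), [235.1, 218.6]) [40.2 26.8 12. ]
```

View pics/s6.png

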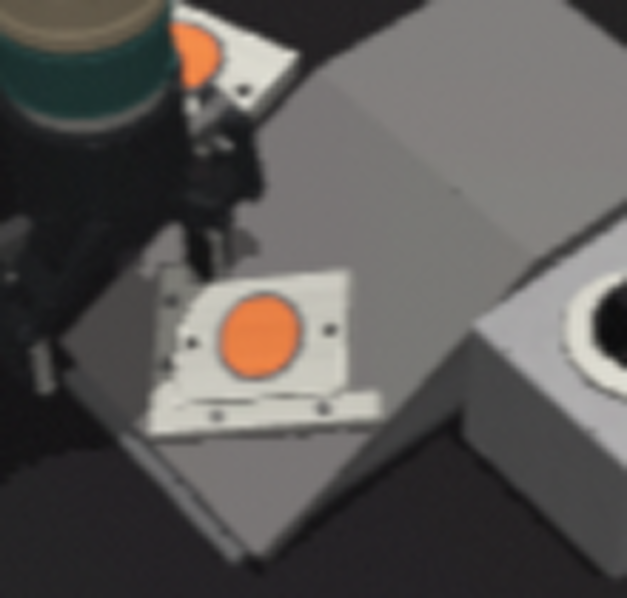

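The carrier is against the long fence: the force rose and the position did not change. Now I'll press the short side in the same way.

```bash
python3 -m handwheel '[[[0,0.03,-0.03],0],[[0,0.06,-0.08],0],[[0,0.06,-0.12],0],[[-0.04,0.06,-0.12],0],[[-0.0975,0.06,-0.12],0],[[-0.0975,0.06,-0.12],0]]'
python3 - <<'E'
from car import *
s=arm.read_state();p=s['ee_pos'];y=s['orientation'][2];print(p,y)
P=tcp(94,39);print(P,units(P,p,y,-173.3),units(tcp(78,39),P,-173.3,-173.3))
for n in('scene','top'):
    a=snap(n)
    for q in find(a,bd(0,0,12),B[:,2],None)[1:5]: print(q[:2], (B.T@(q[2]-bc)).round(1))
E
```

```text
time: 9.95
ee_pos: [594.5, -37.3, 150.4]
orientation: [-179.8, 0.4, -173.2]
wrist_force: [-0.2, -0.3, -0.6]
finger_gap: 85.5
grip_force: 0.0
[594.4819783  -37.31864256 150.3797166 ] -173.1820018490525
[588.26654984 -38.41298111  76.80657952] ([0.0079, -0.0004, 0.092], np.float64(0.0026)) ([0.0, -0.0178, 0.0091], -0.0)
(np.int32(153), [220.0, 169.5]) [-12.3 171.4  12. ]
(np.int32(166), [327.7, 173.4]) [275.4 120.2  12. ]
(np.int32(127), [235.4, 219.0]) [41.  25.6 12. ]
(np.int32(566), [116.6, 329.4]) [-268.3 -239.3   12. ]
(np.int32(204), [386.4, 147.7]) [-224.8 -435.9   12. ]
(np.int32(374), [505.3, 222.1]) [-937.4 -700.6   12. ]
(np.int32(197), [166.4, 192.0]) [251.7 276.7  12. ]
(np.int32(80), [20.5, 312.3]) [294.9 663.8  12. ]
```

```bash
python3 -m handwheel '[[[0.008,0,0.04],0],[[0.008,0,0.08],0],[[0.008,0,0.092],0],[[0.008,0,0.092],0]]'
python3 -m handwheel '[[[0,-0.004,0.002],0],[[0,-0.008,0.004],0],[[0,-0.011,0.0055],0],[[0,-0.014,0.007],0],[[0,-0.017,0.0087],0],[[0,-0.017,0.0087],0]]'

```

```text
time: 10.45
ee_pos: [579.9, -37.7, 76.2]
orientation: [-180.0, -0.1, -173.2]
wrist_force: [0.2, 0.0, -0.1]
finger_gap: 85.2
grip_force: 0.0
time: 11.05
ee_pos: [585.3, -48.1, 70.1]
orientation: [179.6, 0.3, -173.2]
wrist_force: [2.2, 8.6, 4.7]
finger_gap: 85.7
grip_force: 4.7
```

```bash
python3 -m handwheel '[[[0,0.015,-0.01],0],[[0,0.05,-0.05],0],[[0,0.1,-0.15],0],[[0,0.2,-0.2],0],[[0,0.25,-0.2],0],[[0,0.25,-0.2],0],[[0,0.25,-0.2],0]]'
python3 - <<'E'
from car import *
for n in('scene','top'):
    a=snap(n)
    for q in find(a,bd(0,0,12),B[:,2],None): 
        b=(B.T@(q[2]-bc)).round(1)
        if abs(b[:2]-[40,28]).max()<15: print(n,q[:2], b)
a=load('top');save(a,'t7.png',(245,150,295,210),10)
b=load('scene');save(b,'s7.png',(205,190,270,245),7)
x=cv2.imread('pics/t7.png');y=cv2.imread('pics/s7.png');print(x.shape,y.shape)
x=cv2.resize(x,(340,408));c=np.zeros((408,800,3),np.uint8);c[:,:340]=x;c[:385,345:]=y[:,:455];cv2.imwrite('pics/c7.png',c)
s=arm.read_state();print(s['ee_pos'],s['orientation'],s['joints'])
E
```

```text
time: 11.75
ee_pos: [560.3, 151.8, 232.5]
orientation: [180.0, 0.3, -172.9]
wrist_force: [0.8, -0.6, 0.8]
finger_gap: 85.9
grip_force: 0.0
scene (np.int32(152), [235.1, 218.6]) [40.2 26.8 12. ]
top (np.int32(93), [274.4, 182.4]) [41.4 27.5 12. ]
(600, 500, 3) (385, 455, 3)
[559.70877432 148.97744438 229.97501837] [-1.79919686e+02  9.97450195e-02 -1.73052831e+02] [ 8.55060545 11.74343384 -8.99441203 69.16469548 -0.08307373  1.60343608]
```

View pics/c7.png

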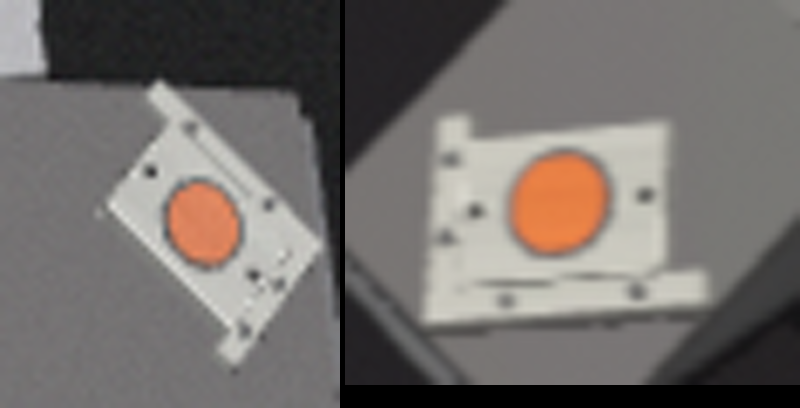

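```bash
python3 - <<'E'
from car import *
def cloud(s):
    K=np.array([[s['fx'],0,s['cx']],[0,s['fy'],s['cy']],[0,0,1.]])
    v,u=np.mgrid[0:384,0:512]; q=cv2.undistortPoints(np.stack([u,v],-1).reshape(-1,1,2).astype(float),K,np.array([s['k1'],0,0,0.]))[:,0]
    z=s['range_z'].reshape(-1);P=np.c_[q*z[:,None],z]
    C=np.linalg.inv(s['camera_from_world']);return (P@C[:3,:3].T+C[:3,3])[z>0]
kc=st(-50,126);print('nominal knob',kc)
for n in('top','scene'):
    W=cloud(load(n));m=(np.hypot(*(W[:,:2]-kc).T)<40)&(W[:,2]>122)&(W[:,2]<136);k=W[m]
    L=(k[:,:2]-t)@r
    (c,wh,a)=cv2.minAreaRect(L.astype(np.float32));print(n,len(k),'stage rect',np.round(c,1),np.round(wh,1),a,'mean',L.mean(0).round(1),k[:,2].mean())
# holes
for n,ph,fh in[('top',[(150,172),(253,275)],[(190,128),(268,204)]),('scene',[(476,211),(646,195)],[(506,301),(638,292)])]:
    s=load(n);g=255.-s['color'].mean(2)
    def ref(x,y):
        u,v=(245+x/6.8-.5,150+y/6.8-.5) if n=='top' else (205+(x-345)/7-.5,190+y/7-.5)
        V,U=np.mgrid[int(round(v))-2:int(round(v))+3,int(round(u))-2:int(round(u))+3];q=g[V,U];q=np.clip(q-np.median(q),0,None)
        return (U*q).sum()/q.sum(),(V*q).sum()/q.sum()
    P=onbed(s,[ref(*a) for a in ph],12);F=onbed(s,[ref(*a) for a in fh],9)
    an=lambda A:np.degrees(np.arctan2(*(A[1]-A[0])[::-1]))%180
    print(n,P.round(1).tolist(),F.round(1).tolist(),an(P),an(F))
E
```

```text
nominal knob [662.20596499  77.85904535]
top 77 stage rect [-51.2 130.8] [40.7 14.4] 2.0540647506713867 mean [-51.1 130. ] 127.84708996704816
scene 101 stage rect [-49.  133.5] [14.4 43.1] 87.74795532226562 mean [-47.1 134.2] 128.13970938187896
top [[75.6, 27.7], [7.7, 27.8]] [[72.1, -8.0], [21.1, -9.4]] 179.89496113593876 1.6042910042047254
scene [[7.0, 26.3], [74.5, 26.9]] [[20.8, -3.4], [70.2, -6.8]] 0.506536965487569 176.08920727009263
```

The carrier is home: both views agree on about (41,27) with an angle within 0.5°. Next is the knob. Its bar lies along stage x at about (-50.5,131).

```bash
python3 - <<'E'
from g import *
p=[559.7,149,230];print(st(-50.5,131),units([*st(-50.5,131),200],p,-173,-83.3))
E
```

```text
[667.11348287  78.93898436] ([-0.1226, -0.1033, 0.0375], -1.9933)
```

```bash
python3 -m handwheel '[[[-0.123,-0.103,0.04],-1],[[-0.123,-0.103,0.04],-1],[[-0.123,-0.103,0.04],-1],[[-0.123,-0.103,0.04],-1],[[-0.123,-0.103,0.04],-1],[[-0.123,-0.103,0.04],-1],[[-0.123,-0.103,0.04],-1]]' 0.55
python3 -m handwheel '[[[0,0,0],-0.993],[[0,0,0],-0.993],[[0,0,0],-0.993],[[0,0,0],-0.993],[[0,0,0],-0.993],[[0,0,0],-0.993],[[0,0,0],-0.993],[[0,0,0],-0.993]]'
python3 - <<'E'
from g import *
s=arm.read_state();p=s['ee_pos'];y=s['orientation'][2];print(p,y,s['joints'],s['finger_gap'])
s=snap('wrist')
K=np.array([[s['fx'],0,s['cx']],[0,s['fy'],s['cy']],[0,0,1.]])
v,u=np.mgrid[0:384,0:512]; q=cv2.undistortPoints(np.stack([u,v],-1).reshape(-1,1,2).astype(float),K,np.array([s['k1'],0,0,0.]))[:,0]
z=s['range_z'].reshape(-1);C=np.linalg.inv(s['camera_from_world']);W=(np.c_[q*z[:,None],z]@C[:3,:3].T+C[:3,3])[z>0]
m=(np.hypot(*(W[:,:2]-st(-50.5,131)).T)<40)&(W[:,2]>125)&(W[:,2]<134);k=W[m]
M=R.from_euler('xyz',[180,0,y],degrees=True).as_matrix();L=((k-p)@M)
print(len(k),k[:,2].mean(),cv2.minAreaRect(L[:,:2].astype(np.float32)),L.mean(0))
E
```

```text
time: 12.55
ee_pos: [666.2, 75.3, 195.0]
orientation: [179.9, -0.2, -128.4]
wrist_force: [-0.5, -1.6, -0.5]
finger_gap: 38.4
grip_force: 0.0
time: 13.35
ee_pos: [666.9, 77.1, 196.6]
orientation: [180.0, -0.0, -83.7]
wrist_force: [-0.2, -0.3, -0.2]
finger_gap: 38.6
grip_force: 0.0
[666.86306325  77.1252673  196.55683381] -83.69809086100751 [ 1.09011517e+00  2.21433669e+01  8.53339399e-01  6.87528423e+01
 -1.58240014e-02 -9.52117835e+01] 38.62012209676372
1226 127.27750673441398 ((0.1080169677734375, 0.7347092628479004), (13.586992263793945, 40.50236129760742), 89.46237182617188) [ 1.14805508  0.90018412 69.27932707]
```

```bash
python3 -m handwheel '[[[0,0.0016,0.05],0],[[0,0.0016,0.09],0],[[0,0.0016,0.097],0],[[0,0.0016,0.097],0]]'
python3 -m handwheel '[[[0,0,0],0],[[0,0,0],0],[[0,0,0],0],[[0,0,0],0],[[0,0,0],0],[[0,0,0],0]]' 1 40
```

```text
time: 13.8
ee_pos: [664.7, 77.4, 118.3]
orientation: [179.8, 0.0, -83.6]
wrist_force: [0.4, -0.2, 0.7]
finger_gap: 38.6
grip_force: 0.0
time: 14.4
ee_pos: [666.8, 77.4, 121.8]
orientation: [-179.8, -0.0, -83.5]
wrist_force: [-3.0, -0.7, 5.9]
finger_gap: 12.9
grip_force: 41.4
```

```bash
python3 -m handwheel '[[[0,0,0],0.15],[[0,0,0],0.3],[[0,0,0],0.45],[[0,0,0],0.6],[[0,0,0],0.75],[[0,0,0],0.9],[[0,0,0],0.9]]'
python3 -m handwheel '[[[0,0,0],0.15],[[0,0,0],0.3],[[0,0,0],0.45],[[0,0,0],0.6],[[0,0,0],0.75],[[0,0,0],0.92],[[0,0,0],0.92],[[0,0,0],0.92]]'
python3 -c "
from cell import arm
s=arm.read_state();print(s['ft_torque'],s['wrist_force'],s['finger_gap'],s['orientation'])"
```

```text
time: 15.1
ee_pos: [666.6, 77.3, 121.8]
orientation: [-179.9, 0.1, -124.2]
wrist_force: [-3.9, -0.4, 6.9]
finger_gap: 13.2
grip_force: 41.4
time: 15.9
ee_pos: [666.6, 77.4, 121.8]
orientation: [-179.9, 0.1, -165.5]
wrist_force: [-4.1, 0.0, 5.9]
finger_gap: 13.3
grip_force: 41.5
[-0.14356972  0.68718462 -0.03687354] [-4.12744377  0.04273449  5.8865512 ] 13.296119064624138 [-1.79945819e+02  1.31053583e-01 -1.65450580e+02]
```

```bash
python3 -m handwheel '[[[0,0,0],0],[[0,0,0],0],[[0,0,0],0],[[0,0,-0.03],0],[[0,0,-0.08],0],[[0,0,-0.12],0],[[0,0.1,-0.15],0],[[0,0.2,-0.15],0],[[0,0.2,-0.15],0],[[0,0.2,-0.15],0]]' 0.5
python3 - <<'E'
from car import *
s=arm.read_state();print(s['ee_pos'],s['orientation'])
for n in('scene','top'):
    a=snap(n)
    for q in find(a,bd(0,0,12),B[:,2],None):
        b=(B.T@(q[2]-bc)).round(1)
        if abs(b[:2]-[40,28]).max()<15: print(n,q[:2], b)
x=cv2.resize(load('top')['color'][120:225,190:305,::-1],None,fx=3.4,fy=3.4,interpolation=2)
y=cv2.resize(load('scene')['color'][180:280,190:350,::-1],None,fx=2.5,fy=2.5,interpolation=2)
c=np.zeros((360,800,3),np.uint8);c[:x.shape[0],:x.shape[1]]=x;c[:250,395:795]=y;cv2.imwrite('pics/c9.png',c)
E
```

```text
time: 16.9
ee_pos: [624.5, 236.8, 240.1]
orientation: [179.9, 0.1, -165.2]
wrist_force: [-0.5, -0.5, -0.3]
finger_gap: 42.8
grip_force: 0.0
[624.48588462 236.76994244 240.11292151] [ 1.79897223e+02  7.71948567e-02 -1.65171657e+02]
scene (np.int32(153), [235.1, 218.6]) [40.2 26.7 12. ]
top (np.int32(93), [274.4, 182.4]) [41.4 27.5 12. ]
```

View pics/c9.png

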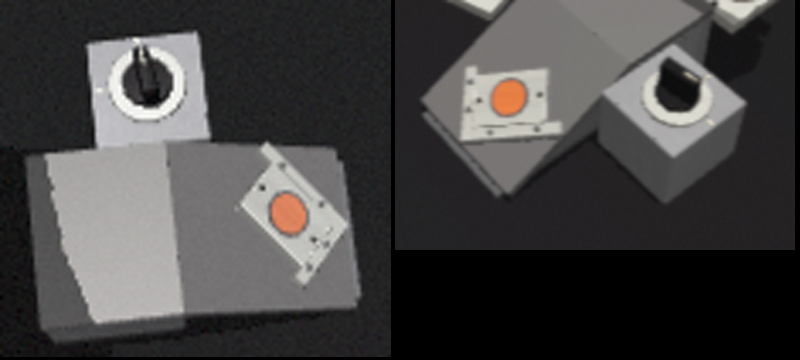

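The bar now points at its tick at (137,42), a turn of about 83°, and stays on after release. The carrier at (289,215) is still home, so I'll hand the job in.

```bash
python3 -c "
from cell import arm
print(arm.sign_off())"
```

```text
the job is handed in; nothing more can be done
None
```

I slid the carrier home into the bed's corner and turned the magnet knob clockwise past its detent, where it stayed on; both were released and the job handed in at about 17 s (no verdict returned).

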